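# Clamp the spare suction port shut at the cave dig's finds table

## Task

The dust extractor's spare port is a slotted, barbed stub with an orange plug in it. Take the worm-drive clamp by its green key out of the blue rack, slide it over the barbs all the way onto the smooth neck, with the screw housing above the small steel lug beside the neck, then turn the key clockwise until the band is snug on the neck, without forcing it, and let go. Leave the finds tray, the squeeze bottle and the brush where they are.

Things in the scene. Friction and masses are not known exactly. Their poses are not given: they have to be found in the camera images.
- clamp: Worm-drive band clamp, loose, about 105 g. Steel ring, 12-sided; origin at the ring's centre, x = ring axis. 14 mm wide along x, 43 mm inside and 49 mm outside when open. Screw housing at its +y side; screw axis parallel to z at y = +33 mm with the green key above it. Starts standing in the rack, z up, the origin 24.5 mm above the slot's floor; lifts straight up out of it.
- jaw: The -y half of the clamp's ring, which the screw draws towards +y: 2 mm per radian of key. Same origin and axes as the clamp when the key is at 0.
- key (a joint): Key angle, rad: starts at 0 to 0.4 (open) and grows when turned clockwise seen from the key's end (about the clamp's -z); stop at 4.7. Friction 0.06 N m: it stays where left (self-locking to about 30 N). On the neck the band touches both sides at about 2.5 rad, then gets firmer; 3.0 to 3.4 is snug. Takes two or three grasps.
- key_grip (a point): Centre of the green key, at (0, 33, 60) mm in the clamp frame. A flat wing 10 mm thick (its x axis, the way to pinch it), 26 mm wide (y), 24 mm tall (z, along the screw axis). Its frame turns with the key; with the key at 0 its axes are the clamp's.
- housing (a point): Middle of the underside of the clamp's screw housing, at (0, 32.5, -12) mm in the clamp frame. The housing is a steel block 14 x 16 x 24 mm (x, y, z), 24.5 to 40.5 mm from the ring's centre. Clamp axes.
- stub: Grey barbed stub, fixed on the extractor. Origin: centre of its root on a steel plate (96 wide, 60 tall, 8 mm thick), 85 mm above the table. x: along the stub, outward, rising 35 degrees; y level; z leans 35 degrees from vertical, back over the box. Smooth neck 38 mm in diameter at x 0 to 22 mm; the ring in place lies wholly on it, centre at x 7 (touching the plate) to 14 mm.
- stub_tip (a point): Free end of the stub, 53 mm from the root (stub axes). Orange plug. From the neck outward: two barbs with sharp back edges 39.6 mm in diameter at x 22 and 34 mm from the root, each narrowing outward, to 30 mm at the end.
- lug (a point): Middle of the top face of a steel lug beside the neck, at (10, 35, -17) mm in the stub frame, 20 x 20 mm. The screw housing goes above it: it keeps the loose clamp from rolling over when let go (there is none at -y). So the clamp goes on with its axes parallel to the stub's, key leaning back over the box.
- extractor: Teal dust-extractor box, fixed, 170 x 150 x 74 mm, at x -210 to -40 mm of its frame; origin on the table straight below the root of the stub. The stub points to +x.
- rack: Blue plastic clamp rack, fixed, base 70 x 110 x 6 mm, origin at the centre of its underside. A slot 18 mm wide (x), floor at 6 mm, walls to 20 mm, holds the ring upright; a step 18.5 mm high is under the screw housing.
- finds_tray: Lime-green open tray, 100 x 130 x 30 mm, loose, to be left alone. Origin at the centre of its underside.
- squeeze_bottle: Squeeze bottle with red cap, 48 mm across, 150 mm tall, loose, to be left alone. Origin at the centre of its underside.
- brush: Small brush lying on the table, loose, to be left alone.
Not all that is in view belongs to the job. Several things have the shape of the clamp; the one meant has the colours described above.

How it is judged:
By the outcome, as a careful person would: the job done as asked, in the order asked, and still so for the second after the job is handed in, with the robot touching nothing.
It also fails if it takes over 64 s, if anything falls off the work surface, if the arm or the gripper's body presses on something with over 40 N, if the wrist force passes 120 N, or if a joint passes its speed limit or range.

## Robot

A 7-joint arm with a two-finger parallel gripper is mounted at the origin on the work surface. World frame = base frame: x ahead of the robot, y to its left, z up, the work surface at z = 0. Lengths are in m, angles in degrees, forces in N, time in s.
With the tool pointing down it reaches from about 0.425 to 0.875 m from the base axis. Payload 4.7 kg.
Tool frame: the origin (TCP) lies between the finger pads; the fingertips stand 11 mm ahead of it and the grasp point (between the pads) lies 8 mm behind it (env.tcp_to_tips is the distance from the TCP to the fingertips, in m); z points along the fingers, y is the line along which they close (so a half turn about z gives the same grasp; the last joint's range is limited). The gripper opens to 87 mm and grips with 3 to 60 N. Pads are 19 mm wide; open, the fingers measure 117 mm over their backs; the gripper's body (75 mm by 190 mm) begins 51 mm behind the grasp point.
Start: joints at [-66.4, 18.392, -4.016, 83.108, 1.295, 78.541, -3.26], TCP at [0.252, 0.599, 0.234] pointing down, gripper open.
Joint ranges: [-163.93, 163.93], [-17.29, 119.83], [-79.2, 71.16], [3.27, 140.29], [-89.18, 269.18], [5.43, 117.66], [-154.24, 154.24]. Speed limits (degrees/s): [147.25, 147.25, 180, 180, 180, 180, 180].

## Interface

Orientations are given as [roll, pitch, yaw] about the fixed x, y, z axes, in that order (R = Rz(yaw) Ry(pitch) Rx(roll)).
In Python, from cell import env, viewer gives the robot as it stands.
- The arm moves only by the tool step_arm, never from a script. Its arguments are lists of equal length, an entry for each row: "delta_pos": the shift along the tool's x, y, z in units of 0.2 m (1.0 is 0.2 m), a list of three; "rot": the turn, a rotation vector about the tool's x, y, z in units of 1.5 rad (1.0 is 1.5 rad), a list of three; "gripper": the gripper command: -1 is shut, 1 is fully open, values between are in proportion. A call has 1 to 20 rows; each row is the pose to reach, as a shift and turn from the pose commanded when the call began, along the tool's axes at that moment; what a row does not reach only later rows make up. A row lasts 1/8 s, in which the tool goes at most 62.5 mm and 10.7 degrees, less where a joint would pass 70% of its speed; a pose out of reach is approached as far as the arm can. A call with a number of a shift or a turn outside -1 to 1 is refused whole. A call with a gripper value outside its range is refused whole. The fingers move at their own pace and stop on an object; "squeeze" is the grip in N (left out, the last holds). Time passes only in rows, so rows that repeat a pose let the fingers close. It gives the time, the measured TCP pose, the force, the opening and the grip force at its end, in the units of the state.
- env.get_obs(): the state, without advancing time (a new reading comes with each control period).
- viewer.read_camera(name): name is "scene" or "top" or "wrist"; returns a dict with "img" (420x560x3 uint8, red, green, blue), "fx", "fy", "cx", "cy" (pixels), "dist" ([k1, k2, p1, p2, k3] as OpenCV has them; the pictures are not rectified), "pose" (4x4, takes a point from camera to world coordinates). Camera axes: x right, y down, z forward; pixel columns grow to the right and rows downward; lengths in m; the calibration is good to about 2 mm. A picture is of the moment at which its call begins. There is no depth.
- env.sign_off(): hands the job in; it is judged then, once.
The state is a dict: "time_s": time; "qpos": joint angles; "joint_velocities": joint speeds; "effort": joint torques, N m; "tool_pos": TCP position; "tool_rot": TCP orientation; "force": force on the tool from outside, world axes, zero at the start; "wrist_torque": the same for the moment, N m; "grip_width": finger opening in m; "grasp_force": force on a finger pad.
Only numpy, scipy, OpenCV 4.12 (cv2) and the standard library are available. Lean on these libraries where they do the work, as an engineer would, in place of code of your own. Each camera call takes 0.05 s, during which the arm holds its last target. There are 200 camera calls.

## Working session

There is one attempt and no reset: what is moved stays moved. The work goes in short steps, Python scripts to look and compute and a tool call to move; the robot and the scene stay as the last step left them, time stands still between calls to the robot, and variables do not carry over. Pictures are saved under pics/ and viewed, at most 12 in all, crops included, and the job is handed in when it is done.

Besides the shell and the picture viewer there is one more tool, called after ">>>" in YAML: its name, and indented under it one key for each argument. step_arm: Moves the arm, as the interface text tells. Shifts and turns lie within -1 to 1; 1 stands for 0.2 m of shift or 1.5 rad of turn. Its arguments: {"type":"object","properties":{"delta_pos":{"type":"array"},"rot":{"type":"array"},"gripper":{"type":"array"},"squeeze":{"type":"number"}},"required":["delta_pos","rot","gripper"]}

```bash
ls; mkdir -p pics
python3 - <<'E'
from cell import env, viewer
import cv2,numpy as np
for n in ("scene","top"):
    c=viewer.read_camera(n); cv2.imwrite(f"pics/{n}0.png",c["img"][:,:,::-1]); print(n,c["fx"],c["fy"],c["cx"],c["cy"],c["dist"],np.round(c["pose"],3).tolist())
print(env.get_obs())
E
```

```text
pics
scene 396.8750112405591 396.8750112405591 287.42956492445364 202.49351477601448 [-0.07299715  0.          0.          0.          0.        ] [[0.159, 0.797, -0.583, 1.125], [0.987, -0.138, 0.08, -0.061], [-0.017, -0.589, -0.808, 0.804], [0.0, 0.0, 0.0, 1.0]]
top 458.76166922657245 458.76166922657245 282.59409593009997 195.025431349196 [-0.02499988  0.          0.          0.          0.        ] [[-0.01, -0.99, 0.141, 0.468], [-1.0, 0.008, -0.015, 0.015], [0.014, -0.141, -0.99, 1.184], [0.0, 0.0, 0.0, 1.0]]
{'time_s': 0.1, 'qpos': array([-66.40016738,  18.43441164,  -4.0155402 ,  83.16922705,
         1.29549773,  78.53953915,  -3.26138026]), 'joint_velocities': array([-0.01652575, -0.12754496,  0.06246697, -0.29050702, -0.01724287,
        0.04565122, -0.07854278]), 'effort': array([-1.65547526e-04, -4.92568731e+01, -4.05554473e-01, -3.13398492e+01,
       -6.40517869e-02,  3.94249416e-02,  7.77000309e-05]), 'tool_pos': array([0.25166292, 0.59878524, 0.23256388]), 'tool_rot': array([-1.79902082e+02,  5.94748216e-03,  1.57208523e+02]), 'force': array([ 0.62403949, -0.51330494,  0.56270809]), 'wrist_torque': array([-0.00734139,  0.00330316, -0.03552942]), 'grasp_force': 0.0, 'grip_width': 0.08700921844844839}
```

View pics/scene0.png

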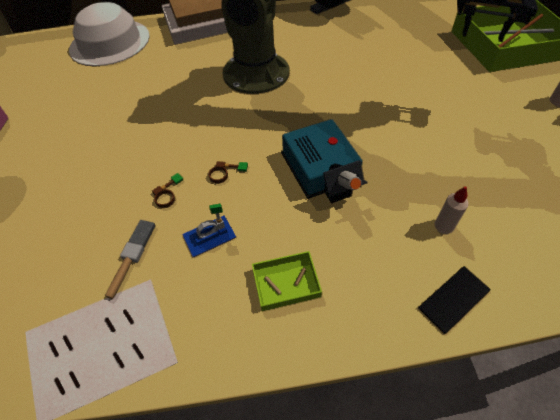

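View pics/top0.png

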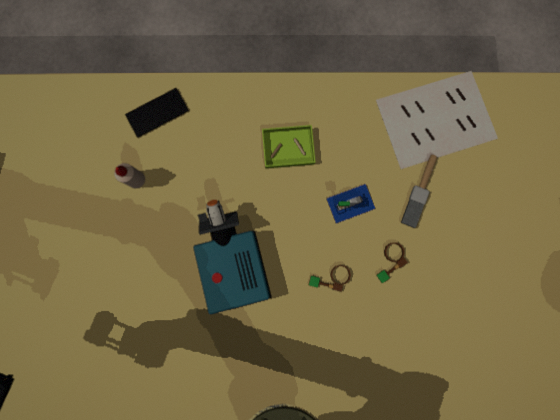

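The rack with the clamp (key at scene (216,209), top (344,205)) and the box with stub (plug at scene (355,183), top (212,203)) are visible. Two other clamps lie on the table as decoys. Next I'll measure with masks.

```bash
cat > h.py <<'E'
from cell import env, viewer
import cv2,numpy as np
from scipy.spatial.transform import Rotation as R
def cam(n): 
    c=viewer.read_camera(n); c["K"]=np.array([[c["fx"],0,c["cx"]],[0,c["fy"],c["cy"]],[0,0,1.]]); c["dist"]=np.array(c["dist"],float); c["pose"]=np.array(c["pose"]); return c
def ray(c,p):
    u=cv2.undistortPoints(np.array(p,float).reshape(1,1,2),c["K"],c["dist"])[0,0]
    d=c["pose"][:3,:3]@np.array([u[0],u[1],1]); return c["pose"][:3,3],d/np.linalg.norm(d)
def plane(c,p,z):
    o,d=ray(c,p); return o+d*(z-o[2])/d[2]
def tri(obs):
    A=np.zeros((3,3));b=np.zeros(3);rs=[ray(c,p) for c,p in obs]
    for o,d in rs:
        M=np.eye(3)-np.outer(d,d);A+=M;b+=M@o
    X=np.linalg.solve(A,b); return X,[round(1000*np.linalg.norm((np.eye(3)-np.outer(d,d))@(X-o)),1) for o,d in rs]
def proj(c,X):
    T=np.linalg.inv(c["pose"]); return cv2.projectPoints(np.atleast_2d(np.array(X,float)),cv2.Rodrigues(T[:3,:3])[0],T[:3,3],c["K"],c["dist"])[0].reshape(-1,2)
HSV={"green":((50,120,40),(75,255,255)),"blue":((105,120,30),(125,255,255)),"orange":((3,130,90),(16,255,255)),"teal":((85,90,30),(103,255,255)),"red":((174,150,60),(180,255,255))}
def blobs(c,col,amin=8):
    h=cv2.cvtColor(c["img"],cv2.COLOR_RGB2HSV);m=cv2.inRange(h,*HSV[col])
    n,l,s,ce=cv2.connectedComponentsWithStats(m)
    out=[]
    for i in sorted(range(1,n),key=lambda i:-s[i][4]):
        if s[i][4]>=amin:
            k=cv2.findContours((l==i).astype(np.uint8),cv2.RETR_EXTERNAL,cv2.CHAIN_APPROX_NONE)[0][0]
            out.append((s[i][4],ce[i].round(1),k))
    return out
E
python3 - <<'E'
from h import *
cs={n:cam(n) for n in("scene","top")}
for n,c in cs.items():
    for col in HSV:
        print(n,col,[(int(a),p.tolist()) for a,p,k in blobs(c,col)[:6]])
    k=cv2.convexHull(blobs(c,"blue")[0][2]); 
    pts=np.array([plane(c,p[0],.006)[:2] for p in k],np.float32)
    print(n,"rack",cv2.minAreaRect(pts))
    k=cv2.convexHull(blobs(c,"teal")[0][2]); 
    pts=np.array([plane(c,p[0],.074)[:2] for p in k],np.float32)
    print(n,"teal",cv2.minAreaRect(pts))
a=cs["scene"]["img"];b=cs["top"]["img"]
z=lambda im,x,y,w=56,h=56:cv2.resize(im[y-h//2:y+h//2,x-w//2:x+w//2],(400,300) if 0 else (300,300),interpolation=cv2.INTER_CUBIC)
o=np.vstack([np.hstack([z(a,212,228),z(a,345,185)]),np.hstack([z(b,351,203),z(b,218,220)])])
cv2.imwrite("pics/crops.png",np.clip(o[:,:,::-1]*1.6,0,255).astype(np.uint8))
E
```

```text
scene green [(67, [176.7, 178.1]), (63, [242.2, 166.0]), (51, [215.5, 206.5])]
scene blue [(815, [208.2, 238.7]), (52, [206.9, 228.9])]
scene orange [(604, [193.5, 6.2]), (308, [118.4, 277.5]), (102, [355.3, 183.3]), (48, [512.6, 35.7]), (21, [535.1, 18.9]), (11, [464.9, 187.2])]
scene teal [(2484, [319.9, 148.4])]
scene red []
scene rack ((0.6124236583709717, -0.17997339367866516), (0.06945177912712097, 0.1082894504070282), 20.443553924560547)
scene teal ((0.44646531343460083, 0.12232370674610138), (0.17658968269824982, 0.14715136587619781), 14.125954627990723)
top green [(91, [314.1, 281.0]), (89, [382.7, 276.1]), (45, [343.7, 203.4])]
top blue [(860, [350.8, 203.2])]
top orange [(45, [211.6, 202.4])]
top teal [(3976, [231.0, 272.5])]
top red []
top rack ((0.6131857633590698, -0.17907848954200745), (0.0665741115808487, 0.10806150734424591), 19.80255126953125)
top teal ((0.4429415166378021, 0.12373610585927963), (0.16727039217948914, 0.1472778618335724), 14.328228950500488)
```

View pics/crops.png

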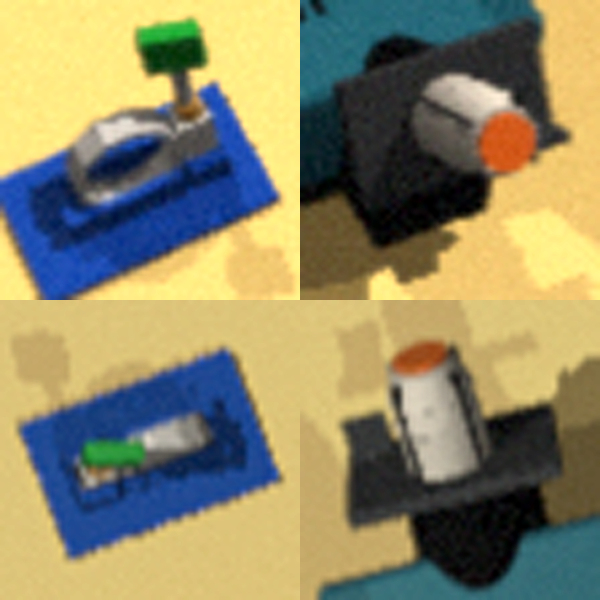

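Crops: the rack's clamp has its key and housing at the rack's world-left (+y) end. The stub points up and outward, with the lug on its +y side. Next come triangulation and the first approach.

Run:
```python
from h import *
cs={n:cam(n) for n in("scene","top","wrist")}
s,t,w=cs["scene"],cs["top"],cs["wrist"]
print("key",tri([(s,(215.5,206.5)),(t,(343.7,203.4))]))
print("plug",tri([(s,(355.3,183.3)),(t,(211.6,202.4))]))
for n in("scene","top"):
    k=cv2.convexHull(blobs(cs[n],"teal")[0][2]); P=np.array([plane(cs[n],p[0],.074)[:2] for p in k],np.float32)
    print(cv2.boxPoints(cv2.minAreaRect(P)).round(3).tolist())
a=np.radians(14.2);f=np.array([np.cos(a),np.sin(a),0]);root=np.array([.443,.1237,0])+.125*f+[0,0,.085]
print("root",root,"tip",root+.053*(np.cos(np.radians(35))*f+[0,0,np.sin(np.radians(35))]))
o=env.get_obs();T=np.eye(4);T[:3,:3]=R.from_euler("xyz",o["tool_rot"],degrees=True).as_matrix();T[:3,3]=o["tool_pos"]
print("wrist in tool",(np.linalg.inv(T)@w["pose"]).round(4).tolist(),w["fx"],w["cx"],w["cy"])
```

```text
key (array([ 0.60094915, -0.14778602,  0.09955146]), [np.float64(0.5), np.float64(0.5)])
plug (array([0.60348088, 0.16448394, 0.11694153]), [np.float64(0.6), np.float64(0.6)])
[[0.34299999475479126, 0.17299999296665192], [0.3779999911785126, 0.029999999329447746], [0.5540000200271606, 0.07400000095367432], [0.5199999809265137, 0.2160000056028366]]
[[0.3440000116825104, 0.17399999499320984], [0.3790000081062317, 0.03200000151991844], [0.5419999957084656, 0.07199999690055847], [0.5070000290870667, 0.2150000035762787]]
root [0.56418067 0.15436342 0.085     ] tip [0.6062692  0.16501346 0.11539955]
wrist in tool [[-0.0006, -0.9705, -0.241, 0.066], [1.0, -0.0005, -0.0008, 0.0007], [0.0006, -0.241, 0.9705, -0.1511], [0.0, 0.0, 0.0, 1.0]] 329.83420708717335 280.2610680012614 205.41824896413485
```

>>> step_arm:
  delta_pos:
    - [-0.77, -0.69, 0]
    - [-0.77, -0.69, 0]
    - [-0.77, -0.69, 0]
    - [-0.77, -0.69, 0]
  rot:
    - [0, 0, 0]
    - [0, 0, 0]
    - [0, 0, 0]
    - [0, 0, 0]
  gripper: [1, 1, 1, 1]

```text
time_s: 0.85
tool_pos: [0.3431, 0.4083, 0.234]
tool_rot: [180.0, 0.1, 156.8]
force: [0.3, 1.0, -0.3]
grip_width: 0.0872
grasp_force: 0.0
```

>>> step_arm:
  delta_pos:
    - [-0.77, -0.69, 0]
    - [-0.77, -0.69, 0]
    - [-0.77, -0.69, 0]
    - [-0.77, -0.69, 0]
  rot:
    - [0, 0, 0]
    - [0, 0, 0]
    - [0, 0, 0]
    - [0, 0, 0]
  gripper: [1, 1, 1, 1]

```text
time_s: 1.35
tool_pos: [0.4306, 0.2221, 0.234]
tool_rot: [180.0, 0.1, 156.9]
force: [-0.3, 1.1, -0.1]
grip_width: 0.0873
grasp_force: 0.0
```

>>> step_arm:
  delta_pos:
    - [-0.77, -0.69, 0]
    - [-0.77, -0.69, 0]
    - [-0.77, -0.69, 0]
    - [-0.77, -0.69, 0]
  rot:
    - [0, 0, 0]
    - [0, 0, 0]
    - [0, 0, 0]
    - [0, 0, 0]
  gripper: [1, 1, 1, 1]

```text
time_s: 1.85
tool_pos: [0.5188, 0.0347, 0.234]
tool_rot: [-180.0, 0.1, 156.9]
force: [-0.6, 0.7, -0.5]
grip_width: 0.0872
grasp_force: 0.0
```

>>> step_arm:
  delta_pos:
    - [-0.76, -0.69, 0]
    - [-0.76, -0.69, 0]
    - [-0.76, -0.69, 0]
    - [-0.76, -0.69, 0]
    - [-0.76, -0.69, 0]
    - [-0.76, -0.69, 0]
    - [-0.76, -0.69, 0]
  rot:
    - [0, 0, 0.11]
    - [0, 0, 0.22]
    - [0, 0, 0.33]
    - [0, 0, 0.44]
    - [0, 0, 0.55]
    - [0, 0, 0.55]
    - [0, 0, 0.55]
  gripper: [1, 1, 1, 1, 1, 1, 1]

```text
time_s: 2.72
tool_pos: [0.6044, -0.1464, 0.2335]
tool_rot: [180.0, -0.0, 110.2]
force: [0.8, 1.1, -0.3]
grip_width: 0.0872
grasp_force: 0.0
```

Run:
```python
from h import *
w=cam("wrist"); cv2.imwrite("pics/w1.png",w["img"][:,:,::-1])
np.savez("w1.npz",**{k:np.array(v) for k,v in w.items()})
o=env.get_obs();print(o["time_s"],o["tool_pos"],o["tool_rot"],o["qpos"])
for col in("green","blue"): print(col,[(int(a),p.tolist(),cv2.minAreaRect(k)) for a,p,k in blobs(w,col,40)[:4]])
```

```text
2.775 [ 0.60431674 -0.14643768  0.2335672 ] [ 1.79979013e+02 -2.07399700e-02  1.10156487e+02] [-19.77055728  17.10211512  38.33380006  88.71041743 -10.77988055
  77.92708649  39.74569839]
green [(584, [133.4, 64.3], ((133.7941131591797, 64.67646789550781), (27.78277015686035, 23.323806762695312), 30.963756561279297)), (464, [106.6, 215.5], ((106.558837890625, 215.73532104492188), (20.130455017089844, 24.496097564697266), 75.96376037597656)), (355, [275.6, 199.2], ((275.6999816894531, 199.40000915527344), (11.700427055358887, 31.939001083374023), 18.434947967529297))]
blue [(4300, [276.5, 207.7], ((276.5, 208.5), (89.0, 59.0), 90.0))]
```

View pics/w1.png

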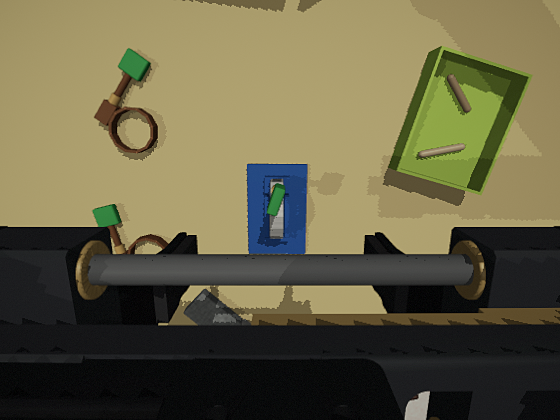

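The wrist view shows the rack squarely at (276,208). The wing is at (276,199), turned about 18° clockwise, and the decoys are at left.

Run:
```python
from h import *
w=dict(np.load("w1.npz")); s=cam("scene");t=cam("top")
hsv=cv2.cvtColor(w["img"],cv2.COLOR_RGB2HSV)
k=[k for a,p,k in blobs(w,"green",40) if abs(p[0]-275)<10][0]
m=np.zeros(hsv.shape[:2],np.uint8);cv2.drawContours(m,[k],-1,255,-1)
v=hsv[...,2][m>0];print("V pct",np.percentile(v,[5,25,50,75,95]))
for thr in (0,int(np.percentile(v,50)*.85)):
    mm=((m>0)&(hsv[...,2]>thr)).astype(np.uint8)
    ys,xs=np.nonzero(mm);P=np.array([plane(w,(x,y),.1025)[:2] for x,y in zip(xs,ys)])
    e,V=np.linalg.eigh(np.cov(P.T));r=cv2.minAreaRect(P.astype(np.float32))
    print(thr,len(xs),(xs.mean(),ys.mean()),P.mean(0),"long dir",np.degrees(np.arctan2(V[1,1],V[0,1]))%180,np.sqrt(e*12),r)
kc=[(c,b[1]) for c,b in((s,[b for b in blobs(s,"green") if b[1][1]>195][0]),(t,[b for b in blobs(t,"green") if b[1][1]<240][0]))]
print(tri(kc+[(w,(275.7,199.4))]),tri([kc[0],(w,(275.7,199.4))]))
h=cv2.convexHull(blobs(w,"blue")[0][2]);P=np.array([plane(w,p[0],.006)[:2] for p in h],np.float32);print("rack",cv2.minAreaRect(P))
```

```text
V pct [ 71.4 102.5 130.  133.  136.3]
0 355 (np.float64(275.59718309859153), np.float64(199.19718309859155)) [ 0.59992411 -0.14607482] long dir 92.03014197059623 [0.00978424 0.02816522] ((0.6000346541404724, -0.1463318169116974), (0.010246059857308865, 0.028722578659653664), 1.480370044708252)
110 252 (np.float64(275.35714285714283), np.float64(200.75)) [ 0.6002016  -0.14744986] long dir 90.1775640744048 [0.00818049 0.02462112] ((0.6003164052963257, -0.1476895809173584), (0.00827823206782341, 0.024245502427220345), 0.8228513598442078)
(array([ 0.60084891, -0.14718125,  0.09724517]), [np.float64(3.0), np.float64(3.2), np.float64(0.5)]) (array([ 0.60032342, -0.1489001 ,  0.09647311]), [np.float64(1.4), np.float64(1.4)])
rack ((0.6115829348564148, -0.179221972823143), (0.06862467527389526, 0.10951843857765198), 19.850589752197266)
```

>>> step_arm:
  delta_pos:
    - [0, -0.02, 0.2]
    - [0, -0.02, 0.45]
    - [0, -0.02, 0.6]
    - [0, -0.02, 0.7]
    - [0, -0.02, 0.745]
    - [0, -0.02, 0.745]
    - [0, -0.02, 0.745]
    - [0, -0.02, 0.745]
    - [0, -0.02, 0.745]
    - [0, -0.02, 0.745]
    - [0, -0.02, 0.745]
  rot:
    - [0, 0, 0.11]
    - [0, 0, 0.221]
    - [0, 0, 0.221]
    - [0, 0, 0.221]
    - [0, 0, 0.221]
    - [0, 0, 0.221]
    - [0, 0, 0.221]
    - [0, 0, 0.221]
    - [0, 0, 0.221]
    - [0, 0, 0.221]
    - [0, 0, 0.221]
  gripper: [0, 0, 0, 0, 0, 0, -0.6, -1, -1, -1, -1]
  squeeze: 35

```text
time_s: 4.25
tool_pos: [0.6004, -0.1489, 0.0847]
tool_rot: [180.0, -0.0, 90.9]
force: [0.4, 0.3, 0.9]
grip_width: 0.0096
grasp_force: 35.0
```

Run:
```python
from h import *
o=env.get_obs();print({k:np.round(o[k],4) for k in("time_s","tool_pos","tool_rot","qpos","force","wrist_torque","grip_width","grasp_force")})
```

```text
{'time_s': np.float64(4.25), 'tool_pos': array([ 0.6004, -0.1489,  0.0847]), 'tool_rot': array([ 1.79980e+02, -4.10000e-03,  9.09459e+01]), 'qpos': array([-19.6293,  24.5882,  38.7976,  98.7221, -17.0726,  62.6979,
        25.4989]), 'force': array([0.4109, 0.2703, 0.8635]), 'wrist_torque': array([-0.0895,  0.0592, -0.1002]), 'grip_width': np.float64(0.0096), 'grasp_force': np.float64(35.0001)}
```

>>> step_arm:
  delta_pos:
    - [0, 0, -0.04]
    - [0, 0, -0.12]
    - [0, 0, -0.25]
    - [0, 0, -0.5]
    - [0, 0, -0.75]
    - [0.25, 0, -0.83]
    - [0.55, 0, -0.83]
    - [0.85, -0.1, -0.83]
    - [1, -0.25, -0.83]
    - [1, -0.25, -0.83]
  rot:
    - [0, 0, 0]
    - [0, 0, 0]
    - [0, 0, 0]
    - [0, 0, 0]
    - [0, 0, 0]
    - [0, 0, 0]
    - [0, 0, 0]
    - [0, 0, 0]
    - [0, 0, 0]
    - [0, 0, 0]
  gripper: [-1, -1, -1, -1, -1, -1, -1, -1, -1, -1]

```text
time_s: 5.5
tool_pos: [0.5455, 0.054, 0.2516]
tool_rot: [180.0, -0.2, 91.3]
force: [0.4, -0.4, -0.6]
grip_width: 0.0098
grasp_force: 35.0
```

>>> step_arm:
  delta_pos:
    - [0.12, 0, 0]
    - [0.12, 0, 0]
    - [0.12, 0, 0]
  rot:
    - [0, 0, 0.067]
    - [0, 0, 0.067]
    - [0, 0, 0.067]
  gripper: [-1, -1, -1]

```text
time_s: 5.88
tool_pos: [0.5471, 0.0724, 0.2509]
tool_rot: [180.0, 0.1, 85.2]
force: [-0.0, 0.4, -0.4]
grip_width: 0.0095
grasp_force: 35.0
```

Run:
```python
from h import *
w=cam("wrist"); cv2.imwrite("pics/w2.png",w["img"][:,:,::-1])
np.savez("w2.npz",**{k:np.array(v) for k,v in w.items()})
o=env.get_obs();print(o["time_s"],o["tool_pos"],o["tool_rot"],o["qpos"],o["grip_width"])
for col in("green","orange"): print(col,[(int(a),p.tolist(),cv2.minAreaRect(k)) for a,p,k in blobs(w,col,40)[:4]])
```

```text
5.925 [0.5470142  0.07226442 0.25081307] [1.79970744e+02 4.82211015e-02 8.51230146e+01] [-42.93940199   6.13521225  35.38317177  97.02582398  -3.57315244
  77.97040997 -11.84390498] 0.009796452424902711
green [(423, [280.1, 243.9], ((280.0, 243.5), (19.0, 22.0), 90.0)), (339, [280.0, 293.1], ((280.0, 293.5), (15.0, 22.0), 90.0))]
orange [(404, [337.9, 85.3], ((337.8235778808594, 85.29411315917969), (31.044557571411133, 15.522278785705566), 75.96376037597656))]
```

View pics/w2.png

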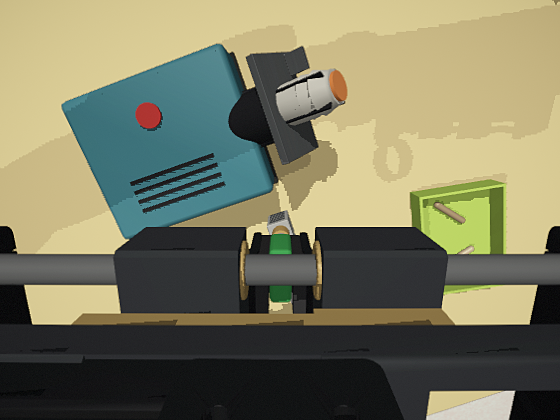

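The wrist view shows the plug at (338,85), the box clear, and the housing visible at (279,220), turned as expected. I need a second viewpoint.

>>> step_arm:
  delta_pos:
    - [0, 0.3, 0]
    - [0, 0.6, 0]
    - [0, 0.6, 0]
    - [0, 0.6, 0]
  rot:
    - [0, 0, 0]
    - [0, 0, 0]
    - [0, 0, 0]
    - [0, 0, 0]
  gripper: [-1, -1, -1, -1]

```text
time_s: 6.42
tool_pos: [0.6659, 0.0626, 0.2499]
tool_rot: [-179.9, 0.1, 85.1]
force: [-0.8, -0.1, -0.9]
grip_width: 0.0098
grasp_force: 35.0
```

Run:
```python
from h import *
w=cam("wrist"); cv2.imwrite("pics/w3.png",w["img"][:,:,::-1]); w2=dict(np.load("w2.npz"))
np.savez("w3.npz",**{k:np.array(v) for k,v in w.items()})
o=env.get_obs();print(o["time_s"],o["tool_pos"],o["tool_rot"],o["qpos"])
def plug(c):
    b=blobs(c,"orange",60)[0]; e=cv2.fitEllipse(b[2]); print(b[0],b[1],e); return b[1]
s,t=cam("scene"),cam("top")
print(tri([(w2,plug(w2)),(w,plug(w))]))
print(tri([(w2,plug(w2)),(w,plug(w)),(s,[b[1] for b in blobs(s,"orange") if 330<b[1][0]<380 and 150<b[1][1]<210][0]),(t,blobs(t,"orange")[0][1])]))
# box top edges
for c in(w2,w):
    k=cv2.convexHull(blobs(c,"teal",500)[0][2]);P=np.array([plane(c,p[0],.074)[:2] for p in k],np.float32)
    r=cv2.minAreaRect(P);print(r)
```

```text
6.475 [0.6656339  0.0630141  0.25099139] [-1.79993563e+02  2.94193205e-03  8.51259919e+01] [-35.10819939  22.97085268  37.4196113   79.93667447 -13.86325932
  81.70980862  -2.78056592]
404 [337.9  85.3] ((337.85638427734375, 85.32571411132812), (15.005008697509766, 31.513687133789062), 164.44419860839844)
634 [193.2  85.5] ((193.1519012451172, 85.4797134399414), (23.184537887573242, 32.69497299194336), 147.49853515625)
(array([0.60233517, 0.16478267, 0.11497987]), [np.float64(0.0), np.float64(0.0)])
404 [337.9  85.3] ((337.85638427734375, 85.32571411132812), (15.005008697509766, 31.513687133789062), 164.44419860839844)
634 [193.2  85.5] ((193.1519012451172, 85.4797134399414), (23.184537887573242, 32.69497299194336), 147.49853515625)Traceback (most recent call last):
  File "<stdin>", line 9, in <module>
IndexError: list index out of range
```

View pics/w3.png

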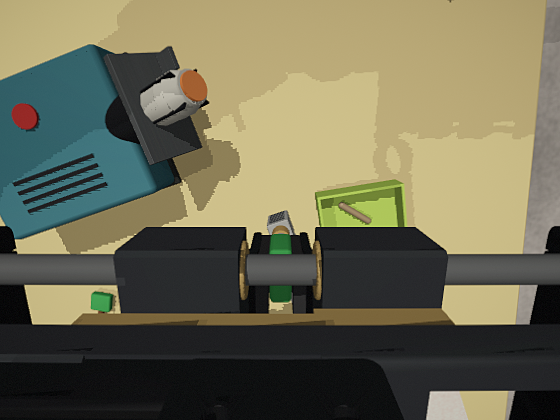

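```bash
cat >> h.py <<'E'
Y=14.2
def mk(Rm,p): T=np.eye(4);T[:3,:3]=Rm;T[:3,3]=p;return T
def stub(tip=(.6023,.1648,.1150),yaw=None):
    Rm=R.from_euler("ZY",[Y if yaw is None else yaw,-35],degrees=True).as_matrix()
    return mk(Rm,np.array(tip)-.053*Rm[:,0])
def tool(): 
    o=env.get_obs();return mk(R.from_euler("xyz",o["tool_rot"],degrees=True).as_matrix(),o["tool_pos"])
KEY=np.array([0,.033,.060])
Tg=mk(R.from_euler("xyz",[180,0,90.95],degrees=True).as_matrix(),[.6005,-.1488,.0847])
Rc=R.from_euler("z",20,degrees=True).as_matrix()
Tc=mk(Rc,np.array([.6005,-.1486,.0905])-Rc@KEY)
TC=np.linalg.inv(Tg)@Tc   # clamp in tool
def move(Tt,T0=None):
    D=np.linalg.inv(tool() if T0 is None else T0)@Tt
    return (D[:3,3]/.2).round(3),(R.from_matrix(D[:3,:3]).as_rotvec()/1.5).round(3)
def goal(off): # clamp offset in stub frame (m)
    return stub()@mk(np.eye(3),off)@np.linalg.inv(TC)
E
python3 - <<'E'
from h import *
w=dict(np.load("w3.npz"));w2=dict(np.load("w2.npz"))
for c in(w2,w):
    k=cv2.convexHull(blobs(c,"teal",500)[0][2]);P=np.array([plane(c,p[0],.074)[:2] for p in k],np.float32)
    print(cv2.minAreaRect(P))
T=tool()@TC
im=w["img"].copy()
big=cv2.resize(im[180:310,200:360],(800,650),interpolation=cv2.INTER_CUBIC)
C=[(sx*.007,y,.012) for sx,y in((-1,.0245),(1,.0245),(1,.0405),(-1,.0405))]
pts=proj(w,[(T@np.array([*c,1]))[:3] for c in C]);print(pts.round(1).tolist())
cv2.polylines(big,[((pts-[200,180]+.5)*5).astype(int)],True,(255,0,0),1)
# predicted stub + lug
cv2.imwrite("pics/c3.png",big[:600,:,::-1])
S=stub();print("root",S[:3,3])
b=w2["img"].copy()
for off in(.080,.060,.010):
    G=goal([off,0,0]);print(off,G[:3,3].round(4),R.from_matrix(G[:3,:3]).as_euler("xyz",degrees=True).round(1),*move(G))
E
```

```text
((0.444257915019989, 0.12485098093748093), (0.17098741233348846, 0.1466764360666275), 14.190735816955566)
((0.4533340036869049, 0.12656527757644653), (0.18777257204055786, 0.1465410441160202), 13.937470436096191)
[[274.1, 248.5], [295.6, 241.6], [287.1, 217.9], [265.3, 225.2]]
root [0.56021147 0.15414997 0.08460045]
0.08 [0.5855 0.1944 0.1748] [146.5 -10.8  88.4] [ 0.616 -0.454  0.386] [-0.384  0.132  0.   ]
0.06 [0.5696 0.1904 0.1634] [146.5 -10.8  88.4] [ 0.59  -0.532  0.444] [-0.384  0.132  0.   ]
0.01 [0.5299 0.1803 0.1347] [146.5 -10.8  88.4] [ 0.523 -0.725  0.587] [-0.384  0.132  0.   ]
```

View pics/c3.png

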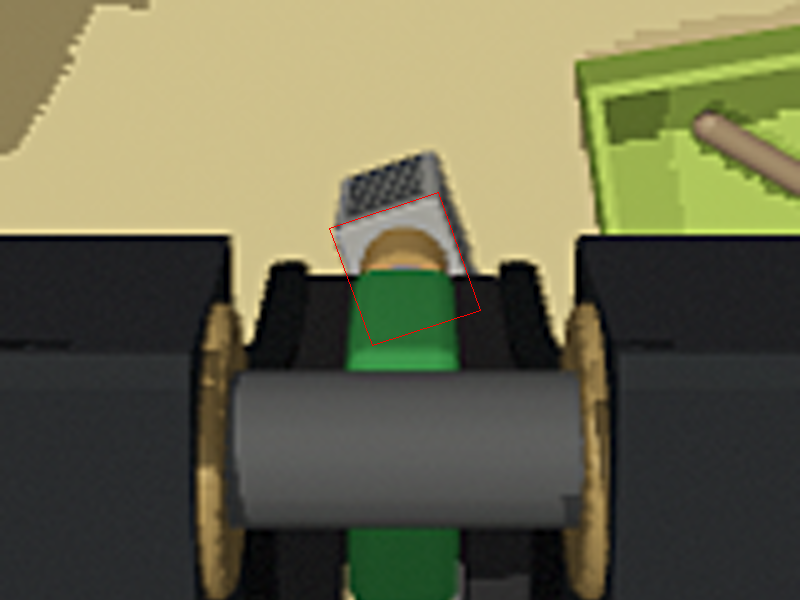

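The housing outline matches the prediction to about 1 mm and 3°, so the grasp model holds. The stub yaw is 14.1° and the tip is at 115 mm, as expected. Moving to pre-insertion.

>>> step_arm:
  delta_pos:
    - [0.1, -0.1, 0.0]
    - [0.25, -0.2, 0.03]
    - [0.4, -0.3, 0.07]
    - [0.55, -0.4, 0.1]
    - [0.616, -0.454, 0.136]
    - [0.616, -0.454, 0.22]
    - [0.616, -0.454, 0.3]
    - [0.616, -0.454, 0.386]
    - [0.616, -0.454, 0.386]
    - [0.616, -0.454, 0.386]
  rot:
    - [-0.08, 0.027, 0]
    - [-0.17, 0.058, 0]
    - [-0.27, 0.093, 0]
    - [-0.384, 0.132, 0]
    - [-0.384, 0.132, 0]
    - [-0.384, 0.132, 0]
    - [-0.384, 0.132, 0]
    - [-0.384, 0.132, 0]
    - [-0.384, 0.132, 0]
    - [-0.384, 0.132, 0]
  gripper: [-1, -1, -1, -1, -1, -1, -1, -1, -1, -1]

```text
time_s: 7.82
tool_pos: [0.5861, 0.1948, 0.1749]
tool_rot: [146.5, -10.8, 88.4]
force: [-0.2, -0.3, -1.1]
grip_width: 0.0097
grasp_force: 35.0
```

Run:
```python
from h import *
o=env.get_obs();print(o["time_s"],o["tool_pos"],o["tool_rot"],o["qpos"].round(1),o["grip_width"])
for off in(.08,.010): print(off,*move(goal([off,0,0])))
w=cam("wrist");s=cam("scene")
h=lambda im:im
a=cv2.resize(s["img"][110:250,260:447],(800,600),interpolation=cv2.INTER_CUBIC)
cv2.imwrite("pics/p4.png",np.vstack([np.hstack([cv2.resize(a,(400,300)),w["img"][:300,80:480]]),np.zeros((1,800,3),np.uint8)])[:,:,::-1])
print("pred ring c",proj(s,[(tool()@TC)[:3,3]]),"tip",proj(s,[[.6023,.1648,.1150]]))
```

```text
7.825 [0.58614072 0.1948459  0.17488162] [146.4984206  -10.83156893  88.44578868] [-53.   -6.3  27.8 124.3  19.   27.9 -43.5] 0.009712272583696054
0.08 [-0.002 -0.002 -0.002] [-0.    -0.001  0.   ]
0.01 [-0.117 -0.333 -0.002] [-0.    -0.001  0.   ]
pred ring c [[361.7763562  186.47486834]] tip [[355.48896912 183.39946951]]
```

View pics/p4.png

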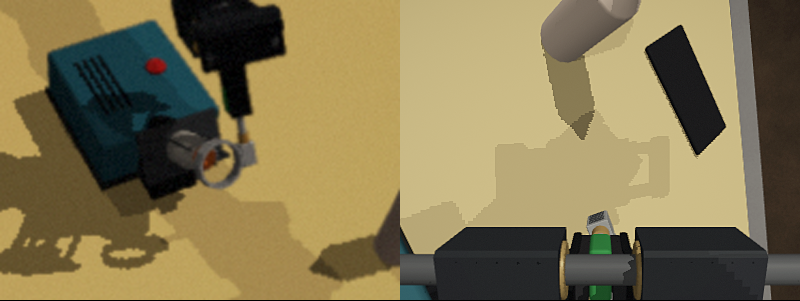

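The ring stands coaxial in front of the orange plug (left panel, ring centre at about (220,164)). Sliding on gently.

>>> step_arm:
  delta_pos:
    - [-0.02, -0.055, -0.002]
    - [-0.04, -0.11, -0.002]
    - [-0.06, -0.166, -0.002]
    - [-0.06, -0.166, -0.002]
  rot:
    - [0, 0, 0]
    - [0, 0, 0]
    - [0, 0, 0]
    - [0, 0, 0]
  gripper: [-1, -1, -1, -1]

```text
time_s: 8.43
tool_pos: [0.5565, 0.1864, 0.1522]
tool_rot: [146.7, -10.7, 88.4]
force: [0.3, -0.2, 0.1]
grip_width: 0.0095
grasp_force: 35.0
```

Run:
```python
from h import *
o=env.get_obs();print(o["time_s"],o["force"].round(1),o["wrist_torque"].round(2),o["qpos"].round(1))
for off in(.045,.010): print(off,*move(goal([off,0,0])))
s=cam("scene")
a=cv2.resize(s["img"][140:215,310:410],(800,600),interpolation=cv2.INTER_CUBIC)
C=(tool()@TC);th=np.linspace(0,2*np.pi,13)
for x in(-.007,.007):
    for r in(.0245,):
        P=proj(s,[(C@np.array([x,r*np.cos(t),r*np.sin(t),1]))[:3] for t in th]);cv2.polylines(a,[((P-[310,140]+.5)*8).astype(int)],True,(255,0,0),1)
cv2.imwrite("pics/p5.png",a[:,:,::-1])
```

```text
8.425 [ 0.3 -0.2  0.1] [-0.22  0.84 -0.01] [-52.   -8.7  25.7 129.   23.4  26.2 -48.3]
0.045 [ 0.007  0.011 -0.007] [-0.002  0.001  0.001]
0.01 [-0.05  -0.154 -0.006] [-0.002  0.001  0.001]
```

View pics/p5.png

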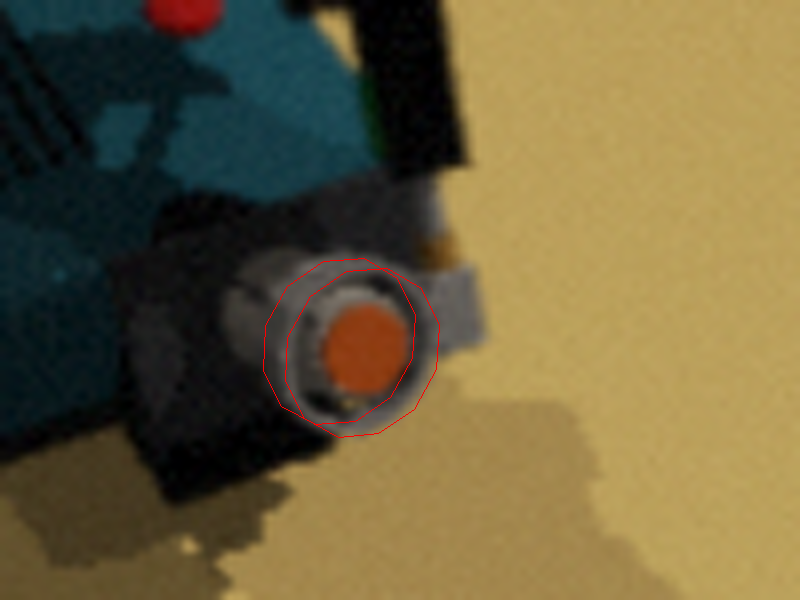

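The ring encircles the tip as predicted with no contact force. Continuing over the barbs to the neck.

>>> step_arm:
  delta_pos:
    - [-0.01, -0.03, 0]
    - [-0.02, -0.055, 0]
    - [-0.03, -0.083, 0]
    - [-0.038, -0.11, 0]
    - [-0.038, -0.11, 0]
  rot:
    - [0, 0, 0]
    - [0, 0, 0]
    - [0, 0, 0]
    - [0, 0, 0]
    - [0, 0, 0]
  gripper: [-1, -1, -1, -1, -1]

```text
time_s: 9.1
tool_pos: [0.5388, 0.1821, 0.1397]
tool_rot: [146.6, -10.7, 88.4]
force: [0.1, 0.6, -1.2]
grip_width: 0.01
grasp_force: 35.0
```

Run:
```python
from h import *
o=env.get_obs();S=stub();print(o["time_s"],"F stub",(S[:3,:3].T@o["force"]).round(1),o["qpos"].round(1))
print("clamp in stub mm",((np.linalg.inv(S)@tool()@TC)[:3,3]*1000).round(1))
for off in(.022,.012): print(off,*move(goal([off,0,0])))
```

```text
9.1 F stub [-0.5  0.5 -1.1] [-51.  -10.1  24.1 131.9  26.2  25.1 -51.5]
clamp in stub mm [20.2 -0.5 -1.1]
0.022 [ 0.005  0.007 -0.006] [-0.001  0.001  0.001]
0.012 [-0.011 -0.04  -0.005] [-0.001  0.001  0.001]
```

>>> step_arm:
  delta_pos:
    - [-0.008, -0.025, -0.002]
    - [-0.018, -0.05, -0.003]
    - [-0.018, -0.05, -0.003]
    - [-0.018, -0.05, -0.003]
  rot:
    - [0, 0, 0]
    - [0, 0, 0]
    - [0, 0, 0]
    - [0, 0, 0]
  gripper: [-1, -1, -1, -1]

```text
time_s: 9.6
tool_pos: [0.5307, 0.1799, 0.1347]
tool_rot: [146.6, -10.7, 88.4]
force: [-0.1, -0.1, -1.0]
grip_width: 0.0096
grasp_force: 35.0
```

Run:
```python
from h import *
o=env.get_obs();S=stub();print(o["time_s"],"F stub",(S[:3,:3].T@o["force"]).round(1),"M tool",(tool()[:3,:3].T@o["wrist_torque"]).round(2),o["qpos"].round(1))
print("clamp in stub mm",((np.linalg.inv(S)@tool()@TC)[:3,3]*1000).round(1))
G=tool(); print("tool dirs of stub y",(G[:3,:3].T@S[:3,1]).round(3),"x",(G[:3,:3].T@S[:3,0]).round(3))
```

```text
9.6 F stub [-0.7 -0.1 -0.7] M tool [ 0.86 -0.34 -0.02] [-50.5 -10.8  23.3 133.2  27.5  24.7 -52.9]
clamp in stub mm [10.5 -0.7 -0.4]
tool dirs of stub y [ 0.945 -0.326 -0.   ] x [ 0.326  0.945 -0.001]
```

The ring is seated on the neck at x≈10.5 mm with no force. Start turning (+tool z), easing the clamp slightly toward −y.

>>> step_arm:
  delta_pos:
    - [-0.003, 0.001, 0]
    - [-0.005, 0.002, 0]
    - [-0.006, 0.002, 0]
    - [-0.006, 0.002, 0]
    - [-0.006, 0.002, 0]
  rot:
    - [0, 0, 0.1]
    - [0, 0, 0.2]
    - [0, 0, 0.3]
    - [0, 0, 0.4]
    - [0, 0, 0.4]
  gripper: [-1, -1, -1, -1, -1]

```text
time_s: 10.22
tool_pos: [0.5315, 0.1787, 0.1351]
tool_rot: [157.3, -27.3, 56.5]
force: [-0.1, -0.1, -0.8]
grip_width: 0.01
grasp_force: 35.0
```

```bash
cat >> h.py <<'E'
def st():
    o=env.get_obs();S=stub();T=tool();D=S[:3,:3].T@T[:3,:3]
    print(o["time_s"],"F stub",(S[:3,:3].T@o["force"]).round(1),"M tool",(T[:3,:3].T@o["wrist_torque"]).round(2),o["qpos"].round(1))
    a=-np.degrees(np.arctan2(D[1,0],D[0,0]))+90
    print("key ang (mod pi) deg",round(a%180,1),"tilt",np.degrees(np.arccos(-D[2,2])).round(1),"key in stub mm",((np.linalg.inv(S)@T@np.array([0,0,-.0058,1]))[:3]*1000).round(1),"grip",o["grip_width"].round(4))
E
python3 - <<'E'
from h import *
st()
E
```

```text
10.225 F stub [-0.6 -0.  -0.6] M tool [ 0.45 -0.64 -0.08] [-44.7 -10.2  18.1 133.   24.7  24.1 -84.7]Traceback (most recent call last):
  File "<stdin>", line 2, in <module>
  File "h.py", line 49, in st
    print("key ang (mod pi) deg",round(a%180,1),"tilt",np.degrees(np.arccos(-D[2,2])).round(1),"key in stub mm",((np.linalg.inv(S)@T@np.array([0,0,-.0058,1]))[:3]*1000).round(1),"grip",o["grip_width"].round(4))
                                                                                                                                                                                         ^^^^^^^^^^^^^^^^^^^^^
AttributeError: 'float' object has no attribute 'round'
```

>>> step_arm:
  delta_pos:
    - [0, 0, 0]
    - [0, 0, 0]
    - [0, 0, 0]
    - [0, 0, 0]
    - [0, 0, 0]
    - [0, 0, 0]
    - [0, 0, 0]
  rot:
    - [0, 0, 0.1]
    - [0, 0, 0.2]
    - [0, 0, 0.3]
    - [0, 0, 0.4]
    - [0, 0, 0.5]
    - [0, 0, 0.593]
    - [0, 0, 0.593]
  gripper: [-1, -1, -1, -1, -1, -1, -1]

```text
time_s: 11.1
tool_pos: [0.5311, 0.1786, 0.1348]
tool_rot: [-170.3, -33.7, -2.9]
force: [0.5, -0.6, -0.7]
grip_width: 0.0096
grasp_force: 35.0
```

```bash
sed -i 's/o\["grip_width"\].round(4)/o["grip_width"]/' h.py
python3 - <<'E'
from h import *
st()
s=cam("scene");t=cam("top")
a=cv2.resize(s["img"][125:215,300:400],(400,360),interpolation=cv2.INTER_CUBIC);b=cv2.resize(t["img"][180:270,170:270],(400,360),interpolation=cv2.INTER_CUBIC)
cv2.imwrite("pics/p6.png",np.hstack([a,b])[:,:,::-1])
E
```

```text
11.1 F stub [-0.2 -0.7 -0.8] M tool [-0.2  -0.77 -0.03] [ -36.4   -9.5   10.3  132.8   21.1   23.5 -132.5]
key ang (mod pi) deg 104.1 tilt 0.1 key in stub mm [10.6 30.8 59.6] grip 0.009563930382784072
```

View pics/p6.png

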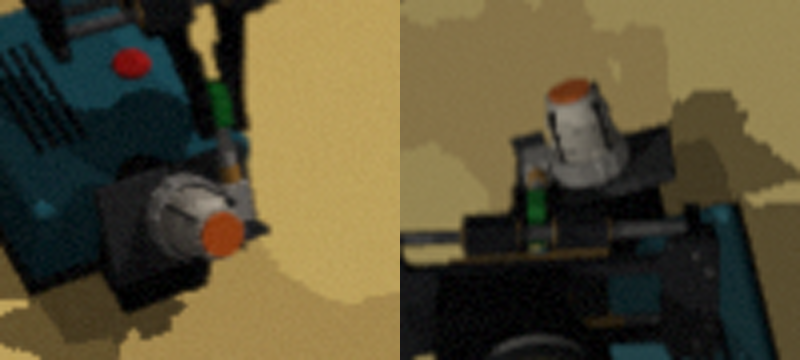

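The ring is on the neck, the housing is at the +y side above the lug, and the key is at about 104°. Release, rotate back half a turn, regrasp.

>>> step_arm:
  delta_pos:
    - [0, 0, 0]
    - [0, 0, 0]
    - [0, 0, 0]
    - [0, 0, 0]
    - [0, 0, 0]
    - [0, 0, 0]
    - [0, 0, 0]
    - [0, 0, 0]
    - [0, 0, 0]
    - [0, 0, 0]
    - [0, 0, 0]
    - [0, 0, 0]
    - [0, 0, 0]
    - [0, 0, 0]
  rot:
    - [0, 0, 0]
    - [0, 0, 0]
    - [0, 0, 0]
    - [0, 0, 0]
    - [0, 0, -0.1]
    - [0, 0, -0.2]
    - [0, 0, -0.3]
    - [0, 0, -0.4]
    - [0, 0, -0.5]
    - [0, 0, -0.6]
    - [0, 0, -0.7]
    - [0, 0, -0.8]
    - [0, 0, -0.9]
    - [0, 0, -1]
  gripper: [0, 0, 0, 0, 0, 0, 0, 0, 0, 0, 0, 0, 0, 0]

```text
time_s: 12.95
tool_pos: [0.531, 0.1786, 0.1346]
tool_rot: [146.4, -10.2, 89.2]
force: [-0.3, -0.1, -0.7]
grip_width: 0.0437
grasp_force: 0.0
```

>>> step_arm:
  delta_pos:
    - [0, 0, 0]
    - [0, 0, 0]
    - [0, 0, 0]
    - [0, 0, 0]
    - [0, 0, 0]
    - [0, 0, 0]
    - [0, 0, 0]
    - [0, 0, 0]
    - [0, 0, 0]
    - [0, 0, 0]
    - [0, 0, 0]
  rot:
    - [0, 0, -0.1]
    - [0, 0, -0.2]
    - [0, 0, -0.3]
    - [0, 0, -0.4]
    - [0, 0, -0.5]
    - [0, 0, -0.6]
    - [0, 0, -0.7]
    - [0, 0, -0.8]
    - [0, 0, -0.9]
    - [0, 0, -1]
    - [0, 0, -1]
  gripper: [0, 0, 0, 0, 0, 0, 0, 0, 0, 0, 0]

```text
time_s: 14.32
tool_pos: [0.5309, 0.1788, 0.1347]
tool_rot: [165.0, 31.9, 167.3]
force: [0.7, -0.3, 0.8]
grip_width: 0.0437
grasp_force: 0.0
```

>>> step_arm:
  delta_pos:
    - [0, 0, 0]
    - [0, 0, 0]
    - [0, 0, 0]
  rot:
    - [0, 0, -0.094]
    - [0, 0, -0.094]
    - [0, 0, -0.094]
  gripper: [0, 0, 0]

```text
time_s: 14.7
tool_pos: [0.5309, 0.1787, 0.1346]
tool_rot: [170.1, 33.6, 176.6]
force: [0.3, -0.5, 0.7]
grip_width: 0.0434
grasp_force: 0.0
```

Run:
```python
from h import *
st()
w=cam("wrist");s=cam("scene");t=cam("top")
a=cv2.resize(s["img"][125:215,300:400],(400,360),interpolation=cv2.INTER_CUBIC);b=cv2.resize(w["img"][140:320,180:380],(400,360),interpolation=cv2.INTER_CUBIC)
cv2.imwrite("pics/p7.png",np.hstack([a,b])[:,:,::-1])
for c in(w,s,t):print([(int(a),p.tolist(),cv2.minAreaRect(k)) for a,p,k in blobs(c,"green",15)[:4]])
```

```text
14.7 F stub [ 0.5 -0.6  0.5] M tool [0.2  0.63 0.05] [-67.  -13.8  38.6 133.6  36.4  27.   34.6]
key ang (mod pi) deg 104.6 tilt 0.1 key in stub mm [10.4 31.  59.6] grip 0.04342317080362718
[(616, [286.9, 239.8], ((287.5, 239.0), (28.0, 23.0), 90.0)), (73, [290.2, 287.2], ((290.5, 287.0), (4.0, 19.0), 90.0))]
[(67, [242.1, 166.0], ((242.0, 166.0), (8.0, 8.0), 90.0)), (67, [176.7, 178.1], ((176.75, 178.25), (8.485280990600586, 7.77817440032959), 45.0)), (40, [355.9, 152.0], ((355.77984619140625, 151.7660675048828), (11.302350997924805, 4.501783847808838), 73.3007583618164))]
[(89, [382.7, 276.1], ((382.6922912597656, 276.0384521484375), (9.707253456115723, 8.875203132629395), 56.3099365234375)), (88, [314.0, 281.2], ((314.0882568359375, 281.1470947265625), (8.973817825317383, 9.45888900756836), 14.03624439239502)), (36, [201.6, 231.4], ((202.0, 231.5), (9.0, 4.0), 90.0))]
```

View pics/p7.png

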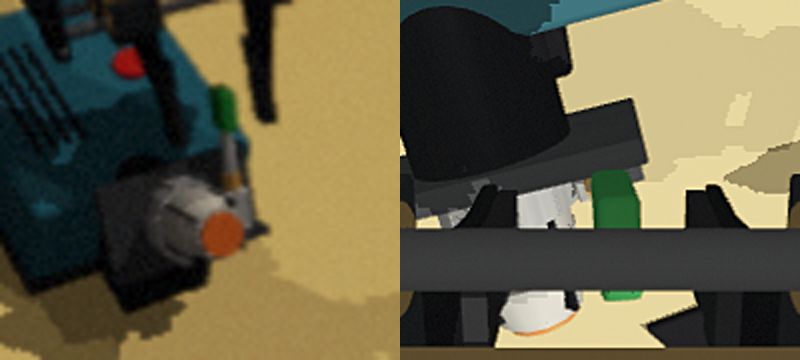

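The wing stands between the fingers, aligned and about 3 mm toward +y. Closing will recentre it. Regrasp and turn most of the rest.

>>> step_arm:
  delta_pos:
    - [0, 0, 0]
    - [0, 0, 0]
    - [0, 0, 0]
    - [0, 0, 0]
    - [0, 0, 0]
    - [0, 0, 0]
    - [0, 0, 0]
    - [0, 0, 0]
    - [0, 0, 0]
    - [0, 0, 0]
    - [0, 0, 0]
    - [0, 0, 0]
  rot:
    - [0, 0, 0]
    - [0, 0, 0]
    - [0, 0, 0]
    - [0, 0, 0]
    - [0, 0, 0.1]
    - [0, 0, 0.2]
    - [0, 0, 0.3]
    - [0, 0, 0.4]
    - [0, 0, 0.5]
    - [0, 0, 0.6]
    - [0, 0, 0.7]
    - [0, 0, 0.7]
  gripper: [-0.5, -1, -1, -1, -1, -1, -1, -1, -1, -1, -1, -1]

```text
time_s: 16.35
tool_pos: [0.531, 0.1773, 0.1346]
tool_rot: [146.2, 8.8, 116.8]
force: [-5.1, -3.5, 5.9]
grip_width: 0.0098
grasp_force: 35.0
```

Run:
```python
from h import *
st()
```

```text
16.35 F stub [-1.4 -2.1  8.1] M tool [ 1.21 -0.62  0.  ] [-55.6 -11.6  28.3 133.3  30.   25.4 -20.3]
key ang (mod pi) deg 164.7 tilt 0.2 key in stub mm [10.1 29.7 59.7] grip 0.009753316275836081
```

>>> step_arm:
  delta_pos:
    - [0, 0, 0]
    - [0, 0, 0]
    - [0, 0, 0]
    - [0, 0, 0]
  rot:
    - [0, 0, 0.08]
    - [0, 0, 0.16]
    - [0, 0, 0.215]
    - [0, 0, 0.215]
  gripper: [-1, -1, -1, -1]

```text
time_s: 16.85
tool_pos: [0.5306, 0.1772, 0.1342]
tool_rot: [145.2, -1.6, 101.6]
force: [-4.8, -2.8, 5.8]
grip_width: 0.0099
grasp_force: 35.0
```

Run:
```python
from h import *
st()
```

```text
16.85 F stub [-1.  -1.5  7.8] M tool [ 1.08 -0.99 -0.07] [-52.4 -11.1  25.3 133.3  28.4  25.  -37.4]
key ang (mod pi) deg 3.1 tilt 0.3 key in stub mm [ 9.6 29.7 59.7] grip 0.009902018326719947
```

The key is at about 183° (3.2 rad). Release and back off along the tool axis.

>>> step_arm:
  delta_pos:
    - [0, 0, 0]
    - [0, 0, 0]
    - [0, 0, 0]
    - [0, 0, -0.1]
    - [0, 0, -0.25]
    - [0, 0, -0.45]
    - [0, 0, -0.6]
    - [0, 0, -0.6]
  rot:
    - [0, 0, 0]
    - [0, 0, 0]
    - [0, 0, 0]
    - [0, 0, 0]
    - [0, 0, 0]
    - [0, 0, 0]
    - [0, 0, 0]
    - [0, 0, 0]
  gripper: [0, 0, 0, 0, 0, 0, 0, 0]

```text
time_s: 17.85
tool_pos: [0.4904, 0.1737, 0.1809]
tool_rot: [147.8, -0.5, 101.4]
force: [0.3, 0.0, -0.3]
grip_width: 0.0433
grasp_force: 0.0
```

Run:
```python
from h import *
st()
w=cam("wrist");s=cam("scene");t=cam("top")
a=cv2.resize(s["img"][125:215,300:400],(400,360),interpolation=cv2.INTER_CUBIC);b=cv2.resize(w["img"][60:330,130:430],(400,360),interpolation=cv2.INTER_CUBIC)
cv2.imwrite("pics/p8.png",np.hstack([a,b])[:,:,::-1])
S=stub()
k=[(c,p) for c in(w,s,t) for a,p,kk in blobs(c,"green",15) if np.linalg.norm(proj(c,[(S@np.array([.010,.031,.06,1]))[:3]])[0]-p)<15]
print([p for c,p in k]);X,r=tri(k);print("key in stub mm",((np.linalg.inv(S)@np.array([*X,1]))[:3]*1000).round(1),r)
hull=[kk for a,p,kk in blobs(w,"green",40)][0];print(cv2.minAreaRect(hull))
```

```text
17.85 F stub [ 0.  -0.  -0.4] M tool [ 0.66 -0.03 -0.02] [ -0.2 -17.2 -24.  130.7   0.   33.6 -13.9]
key ang (mod pi) deg 2.6 tilt 3.0 key in stub mm [  4.   36.2 120.7] grip 0.04329900868765832
[array([292.4, 227.8]), array([354.4, 151.3])]
key in stub mm [ 8.6 33.4 57.6] [np.float64(0.4), np.float64(0.4)]
((291.9999694824219, 228.0), (43.99999237060547, 13.999998092651367), 90.0)
```

View pics/p8.png

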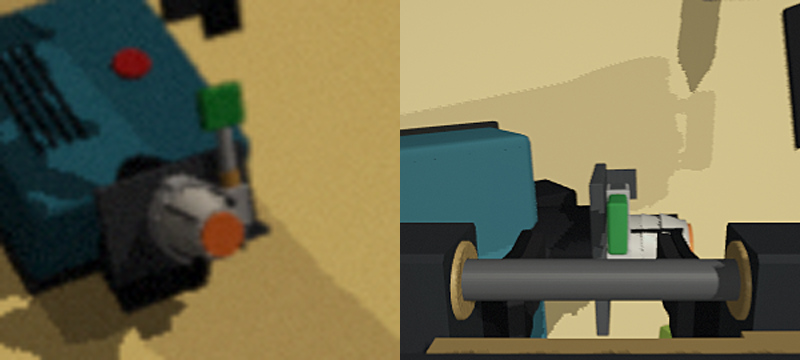

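The key wing is aligned at about 183°, the ring is on the neck against the plate, and the housing is above the lug. Joint 2 sits near its limit, so I'll move up to a relaxed vertical pose before handing in.

Run:
```python
from h import *
for z in(.25,.27):
    print(*move(mk(R.from_euler("xyz",[180,0,101.4],degrees=True).as_matrix(),[.505,.174,z])))
```

```text
[ 0.004  0.245 -0.257] [ 0.375 -0.003 -0.005]
[ 0.005  0.299 -0.342] [ 0.375 -0.003 -0.005]
```

>>> step_arm:
  delta_pos:
    - [0, 0.1, -0.11]
    - [0, 0.2, -0.23]
    - [0, 0.3, -0.34]
    - [0, 0.3, -0.34]
    - [0, 0.3, -0.34]
    - [0, 0.3, -0.34]
    - [0, 0.3, -0.34]
    - [0, 0.3, -0.34]
  rot:
    - [0.05, 0, 0]
    - [0.1, 0, 0]
    - [0.2, 0, 0]
    - [0.3, 0, 0]
    - [0.375, 0, 0]
    - [0.375, 0, 0]
    - [0.375, 0, 0]
    - [0.375, 0, 0]
  gripper: [0, 0, 0, 0, 0, 0, 0, 0]

```text
time_s: 19.0
tool_pos: [0.504, 0.1755, 0.2701]
tool_rot: [180.0, -0.4, 101.4]
force: [0.6, 0.0, 0.2]
grip_width: 0.0432
grasp_force: 0.0
```

Run:
```python
from h import *
o=env.get_obs();print(o["time_s"],o["force"],o["qpos"].round(1))
S=stub();s=cam("scene");t=cam("top")
k=[(c,p) for c in(s,t) for a,p,kk in blobs(c,"green",10) if np.linalg.norm(proj(c,[(S@np.array([.010,.031,.06,1]))[:3]])[0]-p)<15]
print([p for c,p in k])
print("key in stub mm",[((np.linalg.inv(S)@np.array([*tri(k)[0],1]))[:3]*1000).round(1) if len(k)>1 else None])
print(env.sign_off())
```

```text
19.0 [0.5644205  0.04394837 0.23229515] [ -1.4   4.2 -21.5  95.9   1.2  80.  -11.6]
[array([354.5, 151.2]), array([206.6, 232.4])]
key in stub mm [array([16.1, 26.7, 60.9])]
the job is handed in; nothing more can be done
None
```

I handed the job in at about 19 s: the clamp is on the neck with its housing above the lug, and the key is at about 3.2 rad by counted turns (snug is 3.0–3.4). I didn't confirm the tightness by torque, which barely rose, and my last two fixes on the key differed by about 7 mm. The arm ended clear of everything.

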